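Set the bench supply's stepped voltage lever to its third click and switch the output on

ROBOT

A 6-joint arm with a two-finger parallel gripper is mounted at the origin on the work surface. World frame = base frame: x ahead of the robot, y to its left, z up, the work surface at z = 0. Lengths are in mm, angles in degrees, forces in N, time in s.
With the tool pointing down it reaches from about 300 to 850 mm from the base axis. Payload 4.2 kg.
Tool frame: the origin (TCP) lies at the very end of the fingers, on their centre line; the grasp point (between the pads) lies 19 mm behind it (env.grip_depth is the distance from the TCP to the grasp point, in mm); y points along the fingers, z is the direction in which the jaws open and shut, and the axes are right-handed (so a half turn about y gives the same grasp; the last joint's range is limited). The gripper opens to 91 mm and grips with 3 to 60 N. Pads are 32 mm wide; open, the fingers measure 118 mm over their backs; the gripper's body (76 mm by 178 mm) begins 60 mm behind the grasp point.
Start: joints at [-76.375, 18.312, 89.639, -0, 72.044, -1.146], TCP at [146.601, -556.014, 213.976] pointing down, gripper open.
Joint ranges: [-177.97, 177.97], [-48.28, 115.42], [12.27, 149.76], [-77.06, 257.06], [2.81, 150.46], [-146.56, 146.56]. Speed limits (degrees/s): [147.25, 147.25, 180, 180, 180, 180].

INTERFACE

Orientations are given as [roll, pitch, yaw] about the fixed x, y, z axes, in that order (R = Rz(yaw) Ry(pitch) Rx(roll)).
In Python, from workcell import state, imaging, job, env gives the robot as it stands.
- The arm moves only by the shell command python3 -m pendant 'ROWS' [FORCE]. ROWS is JSON, a list of rows, each an object with "delta_pos": the shift along the tool's x, y, z in cm, a list of three; "twist": the turn, a rotation vector about the tool's x, y, z in degrees, a list of three; "grip": the opening in per cent of the stroke, from 0 (shut) to 100 (fully open). In form: [{"delta_pos": [tx, ty, tz], "twist": [wx, wy, wz], "grip": grip}, ...]. A call has exactly 5 rows; each row is the pose to reach, as a shift and turn from the pose commanded when the call began, along the tool's axes at that moment; what a row does not reach only later rows make up. A row lasts 1/10 s, in which the tool goes at most 50 mm and 8.59 degrees, less where a joint would pass 70% of its speed; a pose out of reach is approached as far as the arm can. A call with a gripper value outside its range is refused whole. The fingers move at their own pace and stop on an object; FORCE is the grip in N (left out, the last holds). Time passes only in rows, so rows that repeat a pose let the fingers close, or fill a call up. It gives the time, the measured TCP pose, the force and the opening at its end, in the units of the state.
- state(): the state, without advancing time (a new reading comes with each control period).
- imaging.grab_frame(name): name is "scene" or "top" or "wrist"; returns (picture, depth): 480x640x3 uint8, red, green, blue; 480x640 float32, mm along the optical axis (not along the pixel's ray), 0 where there is no reading.
- imaging.camera_info(name): a dict with "fx", "fy", "cx", "cy" (pixels), "R" (3x3) and "t" (3): a world point X has camera coordinates R X + t. Camera axes: x right, y down, z forward; pixel columns grow to the right and rows downward; lengths in mm; the calibration is good to about 2 mm. A picture is of the moment at which its call begins: read the wrist's pose just before it. camera_info takes no time and is no camera call; for the wrist camera it gives the pose at the moment of the call.
- job.job_done(): hands the job in, once; it reports no verdict.
The state is a dict: "time_s": time; "qpos": joint angles; "qvel": joint speeds; "effort": joint torques, N m; "ee_pos": TCP position; "ee_rot": TCP orientation; "force": force on the tool from outside, world axes, zero at the start; "torque": the same for the moment, N m; "gripper_width": finger opening in mm.
Only numpy, scipy, OpenCV 4.12 (cv2) and the standard library are available. Lean on these libraries where they do the work, as an engineer would, in place of code of your own. Each camera call takes 0.05 s, during which the arm holds its last target.

TASK

Set up the bench supply for the headset board: with a fingertip, push the tall voltage lever along its slot away from the zero end, feeling the clicks, and stop in the third click counted from zero, never running past it, because the fourth step would burn the board. Only then press the round output key right down and let it come back up. Do not force the lever, do not shift the small current-limit slider, and pick up or push aside nothing else on the bench.

Things in the scene. Friction and masses are not known exactly. Their poses are not given: they have to be found in the camera images.
- supply: the bench supply, a fixed grey case 250 mm wide (y), 210 mm deep (x) plus a 26 mm heat sink behind. Origin: centre of the underside; x to the back, y to its left, z up; yaw within 0.3 rad. 68 mm high at the front edge (x=-105 mm); from there to x=+30 mm a light control panel slopes up to the back at 12.5 degrees, then a level deck 98 mm high. Two terminals stick out of the front, right
- slot_zero (a point): zero end of the voltage slot, on the panel surface: in the supply's frame x=-67, y=+90, z=76.5 mm. The slot runs from here to the right (the supply's -y) for 78 mm, near the front of the panel. Dark ticks in front of it mark the seven steps, the longest the zero. Nothing but the lever stands out of the panel within 45 mm of the slot
- lever (a joint): travel of the voltage lever in m, growing from the zero end (0) to the right end (0.078). It rests in clicked steps 13 mm apart: 0, 0.013 first click, 0.026 second, 0.039 third, 0.052 and on. Starts in zero or the first click, rarely caught between. Leaving a step takes 4 to 6 N, then the force falls to nothing half-way and the lever snaps ahead into the next step by itself
- lever_top (a point): centre of the top of the voltage lever's black cap, 28 mm out from the panel, about 104 mm above the bench. The cap is 18 mm along the supply's x, 10 mm along y (the way it slides) and 20 mm high, on a thin 8 mm neck; it leans 12.5 degrees to the front, square to the panel
- output_key (a joint): travel of the round output key in m: 0 up, 0.005 right down. It moves square to the panel and springs back by itself; fully down takes about 4 N
- key_top (a point): centre of the top of the round grey output key, 24 mm across, standing 14 mm out from the panel (about 90 mm above the bench) in a 4 mm high bezel 33 mm across; at the front right of the panel, in the supply's frame x=-70, y=-80 mm
- limit_top (a point): top of the small round current-limit slider knob, 14 mm across, 13 mm out from the panel, in a short slot at the back left of the panel, 65 mm behind the voltage slot; it slides easily; leave it where it is
- solder_spool: spool of solder standing on end, 56 mm across, 52 mm high, origin under its centre; near one side of the supply; leave alone
- flux_jar: amber jar with a black lid, 51 mm across, 50 mm high, origin under its centre; near one side of the supply; leave alone
- tape_roll: roll of tape 60 mm across, 18 mm high, lying on the supply's deck behind the panel, origin under its centre; leave alone
- headset_board: small circuit board 70 x 50 mm, 9 mm high with its parts, origin under its centre; leave alone
- headset_shell: black headset front shell with two eyepieces, 170 x 85 mm, 48 mm high, origin under its middle; leave alone
- screwdriver: screwdriver 150 mm long lying on the bench in front of the supply, origin on the bench under it; leave alone
- tweezers: steel tweezers 120 mm long lying on the bench to the front left of the supply, 8 mm high, origin under the middle; leave alone
- parts_tray: white divided tray 75 x 105 mm, 22 mm high, origin under its centre; leave alone

How it is judged:
By the outcome, as a careful person would: the job done as asked, in the order asked, and still so for the second after the job is handed in, with the robot touching nothing.
It also fails if it takes over 61 s, if anything falls off the work surface, if the arm or the gripper's body presses on something with over 40 N, if the wrist force passes 120 N, or if a joint passes its speed limit or range.

## Working session

There is one attempt and no reset: what is moved stays moved. The work goes in short steps, Python scripts to look and compute and a shell command to move; the robot and the scene stay as the last step left them, time stands still between calls to the robot, and variables do not carry over. Pictures are saved under pics/ and viewed, and the job is handed in when it is done.

```bash
ls; mkdir -p pics; python3 - <<'E'
from workcell import state, imaging, job, env
import cv2
print(state())
for n in ("scene","top"):
    p,d=imaging.grab_frame(n); cv2.imwrite(f"pics/{n}0.png",p[:,:,::-1])
    import numpy as np; np.save(f"pics/{n}0d.npy",d)
    print(n,imaging.camera_info(n))
E
```

```text
pics
{'time_s': 0.0, 'qpos': array([-7.63754495e+01,  1.83523086e+01,  8.97084229e+01, -7.68555760e-04,
        7.20430186e+01, -1.14507599e+00]), 'qvel': array([-0.06583383, -0.03345623,  0.08123834,  0.00664999,  0.03495747,
        0.0233931 ]), 'effort': array([-1.90973983e-04, -4.12463593e+01, -2.31972492e+01,  7.26050092e-02,
        4.55481070e-02, -1.38487308e-04]), 'ee_pos': array([ 146.46928088, -555.49643081,  213.09992543]), 'ee_rot': array([-9.01037439e+01,  1.34279866e-03, -1.65230137e+02]), 'force': array([-0.44047804, -0.17398248,  0.7429708 ]), 'torque': array([-0.00525856,  0.00611748, -0.01209629]), 'gripper_width': 91.34227166041087}
scene {'fx': 497.0002595043508, 'fy': 497.0002595043508, 'cx': 325.7212957773088, 'cy': 242.32291897945458, 'R': array([[-7.51969725e-01,  6.59197416e-01,  5.47105279e-04],
       [ 4.00389910e-01,  4.57397887e-01, -7.94024617e-01],
       [-5.23669221e-01, -5.96863418e-01, -6.07885357e-01]]), 't': array([ 439.6136192 , -128.2908688 , 1266.46398516])}
top {'fx': 614.8160712584397, 'fy': 614.8160712584397, 'cx': 314.1320170109137, 'cy': 242.18739369627863, 'R': array([[-0.00782064, -0.99990692, -0.01117992],
       [-0.98582407,  0.00958339, -0.16750837],
       [ 0.16759992,  0.00971141, -0.98580726]]), 't': array([ -28.73050302,  553.49134589, 1220.63407081])}
```

View pics/scene0.png

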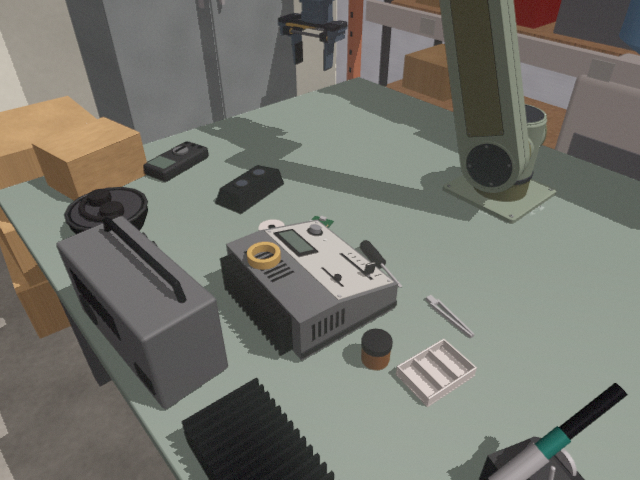

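View pics/top0.png

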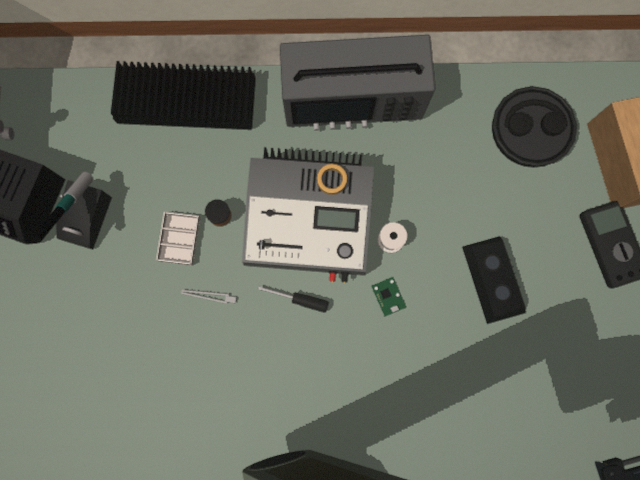

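The top view shows the supply panel at about px (245–370, 195–270), the lever near (262,244) and the round key at (345,250). I'll zoom in to measure them.

```bash
python3 - <<'E'
import cv2
a=cv2.imread("pics/top0.png")[185:285,235:385]; cv2.imwrite("pics/top0z.png",cv2.resize(a,None,fx=5,fy=5,interpolation=cv2.INTER_CUBIC))
a=cv2.imread("pics/scene0.png")[205:325,270:420]; cv2.imwrite("pics/scene0z.png",cv2.resize(a,None,fx=5,fy=5,interpolation=cv2.INTER_CUBIC))
E
```

```text
(no output)
```

View pics/top0z.png

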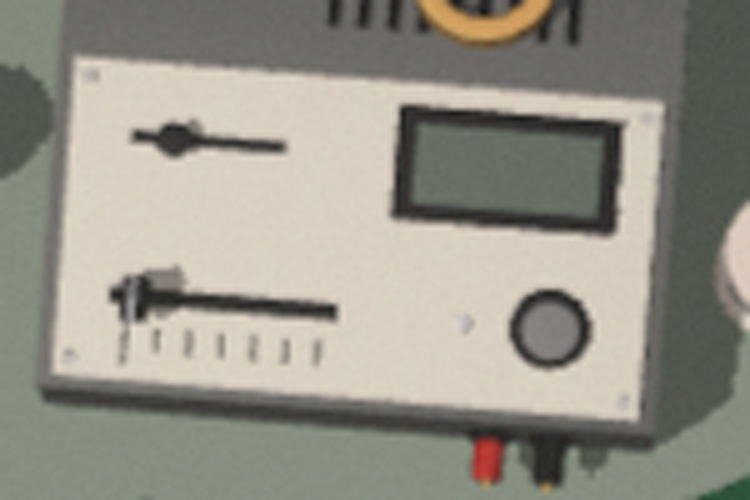

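View pics/scene0z.png

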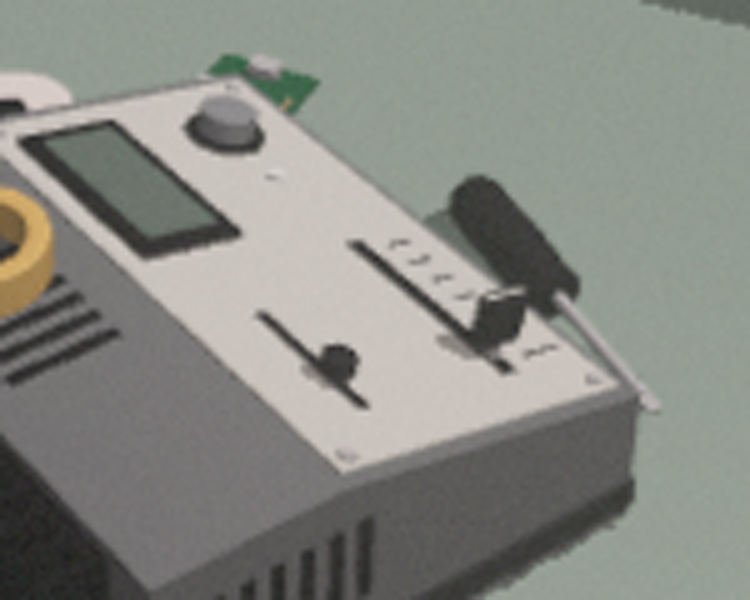

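```bash
cat > h.py <<'E'
import numpy as np, cv2
from scipy.optimize import least_squares
from workcell import imaging
def proj(ci,X):
    c=np.asarray(X)@ci['R'].T+ci['t']; return np.stack([ci['fx']*c[...,0]/c[...,2]+ci['cx'],ci['fy']*c[...,1]/c[...,2]+ci['cy']],-1)
def ray(ci,uv,n,d):  # intersect with plane n.X=d
    o=-ci['R'].T@ci['t']; v=ci['R'].T@np.array([(uv[0]-ci['cx'])/ci['fx'],(uv[1]-ci['cy'])/ci['fy'],1.])
    return o+v*(d-n@o)/(n@v)
def T(p,L):
    c,s=np.cos(p[2]),np.sin(p[2]); L=np.asarray(L,float)
    return np.stack([p[0]+c*L[...,0]-s*L[...,1],p[1]+s*L[...,0]+c*L[...,1],L[...,2]],-1)
def inv(p,X):
    c,s=np.cos(p[2]),np.sin(p[2]); x,y=X[0]-p[0],X[1]-p[1]
    return np.array([c*x+s*y,-s*x+c*y,X[2]])
E
python3 - <<'E'
from h import *
z=lambda q,o:(np.array(q)+.5)/5-.5+np.array(o)
top=imaging.camera_info('top'); sc=imaging.camera_info('scene')
L=np.array([[-67,93.2,76.5],[-67,8.8,76.5],[-71.5,-80,89.5],[-105,125,68],[-105,-125,68]])
pt=z([[112,293],[338,313],[550,327],[42,385],[640,425]],(235,185))
ps=z([[510,370],[352,242],[229,112],[635,397],[240,77]],(270,205))
w=np.array([1,1,1,.3,.0])[:,None]
for mode in ('top','scene','both'):
    def f(p):
        X=T(p,L); r=[]
        if mode!='scene': r.append(((proj(top,X)-pt)*w).ravel())
        if mode!='top': r.append(((proj(sc,X)-ps)*w).ravel())
        return np.concatenate(r)
    r=least_squares(f,[620,0,0]); print(mode,r.x,np.round(r.fun.reshape(-1,2),1).tolist())
p=r.x; np.save('pose.npy',p)
# lever top by ray on plane at top height (parallel to panel, 28 mm out)
t=np.radians(12.5); n=T([0,0,p[2]],[-np.sin(t),0,np.cos(t)])
P0=T(p,[-67-28*np.sin(t),0,76.5+28*np.cos(t)])
for ci,q,o in ((top,(133,297),(235,185)),(sc,(503,298),(270,205))):
    X=ray(ci,z(q,o),n,n@P0); print(X,inv(p,X))
E
```

```text
top [ 6.06089581e+02 -2.01068477e+01 -7.37863267e-02] [[1.7, 0.5], [-1.7, -0.9], [0.1, 0.4], [-0.3, 0.1], [0.0, 0.0]]
scene [ 6.05131878e+02 -2.11106336e+01 -6.40578152e-02] [[-0.8, -0.7], [1.1, 1.5], [-0.4, -0.6], [0.5, -0.5], [-0.0, -0.0]]
both [ 6.05858935e+02 -2.03653661e+01 -6.91148511e-02] [[1.9, 0.8], [-1.4, -0.7], [0.5, 0.3], [-0.2, 0.2], [0.0, 0.0], [-0.9, -0.1], [1.2, 1.9], [-0.2, -0.3], [0.5, -0.3], [-0.0, -0.0]]
[540.79885941  69.98337345 104.261076  ] [-71.14421523  85.63999532 104.261076  ]
[542.93719421  71.28845543 104.71402055] [-69.10111442  87.08963449 104.71402055]
```

```bash
cat >> h.py <<'E'
from workcell import state
from scipy.spatial.transform import Rotation as Ro
def go(X,yaw=None,s=None):
    s=s or state(); R=Ro.from_euler('xyz',s['ee_rot'],degrees=True)
    d=R.inv().apply(np.array(X)-s['ee_pos'])/10
    tw=[0,0,0]
    if yaw is not None: tw=(R.inv()*Ro.from_euler('xyz',[-90,0,yaw],degrees=True)).as_rotvec(degrees=True)
    print('dpos cm',np.round(d,2),'twist',np.round(tw,2))
E
python3 - <<'E'
from h import *
go([500,85,240],-184)
c=imaging.camera_info('wrist'); s=state()
print(s['ee_pos'],-c['R'].T@c['t'],c['R'],c['fx'])
E
```

```text
dpos cm [-50.52  -2.59 -52.93] twist [9.000e-02 1.877e+01 1.000e-02]
[ 146.49340304 -555.56038417  213.19107733] [ 213.92625742 -538.63821007  384.56013352] [[ 0.25489426 -0.96696665 -0.00209962]
 [-0.93682595 -0.24748587  0.24720008]
 [-0.23955386 -0.0610429  -0.96896218]] 395.7907503312508
```

```bash
python3 -m pendant '[{"delta_pos":[-5,-0.4,-5.3],"twist":[0,4,0],"grip":0},{"delta_pos":[-10,-0.8,-10.5],"twist":[0,8,0],"grip":0},{"delta_pos":[-13,-1.2,-14],"twist":[0,12,0],"grip":0},{"delta_pos":[-16,-1.8,-17],"twist":[0,16,0],"grip":0},{"delta_pos":[-20,-2.6,-21],"twist":[0,18.8,0],"grip":0}]' 10; python3 -c "
from h import *
go([500,85,240],-184)"
```

```text
time_s: 0.6
ee_pos: [266.3, -335.4, 234.4]
ee_rot: [-90.0, -0.0, 175.8]
force: [1.0, -0.8, 0.7]
gripper_width: 54.1
dpos cm [-20.21  -0.53 -43.65] twist [ 0.05 -0.22  0.02]
```

```bash
python3 -m pendant '[{"delta_pos":[-2,-0.1,-4.4],"twist":[0,0,0],"grip":0},{"delta_pos":[-4,-0.2,-8.8],"twist":[0,0,0],"grip":0},{"delta_pos":[-6,-0.3,-13],"twist":[0,0,0],"grip":0},{"delta_pos":[-8,-0.4,-17.5],"twist":[0,0,0],"grip":0},{"delta_pos":[-10,-0.5,-22],"twist":[0,0,0],"grip":0}]'; python3 -c "
from h import *
go([500,85,240],-184)"
```

```text
time_s: 1.1
ee_pos: [381.7, -123.3, 239.7]
ee_rot: [-90.0, 0.0, 176.0]
force: [0.7, -0.3, 0.2]
gripper_width: 13.9
dpos cm [-10.33  -0.04 -21.61] twist [-0.01 -0.05 -0.01]
```

```bash
python3 -m pendant '[{"delta_pos":[-2.1,0,-4.3],"twist":[0,0,0],"grip":0},{"delta_pos":[-4.2,0,-8.6],"twist":[0,0,0],"grip":0},{"delta_pos":[-6.3,0,-13],"twist":[0,0,0],"grip":0},{"delta_pos":[-8.4,0,-17.5],"twist":[0,0,0],"grip":0},{"delta_pos":[-10.3,0,-21.5],"twist":[0,0,0],"grip":0}]'; python3 -m pendant '[{"delta_pos":[0,0,0],"twist":[0,0,0],"grip":0},{"delta_pos":[0,0,0],"twist":[0,0,0],"grip":0},{"delta_pos":[0,0,0],"twist":[0,0,0],"grip":0},{"delta_pos":[0,0,0],"twist":[0,0,0],"grip":0},{"delta_pos":[0,0,0],"twist":[0,0,0],"grip":0}]'; python3 -c "
from h import *
print(state()['ee_pos'])
import pickle
c=imaging.camera_info('wrist')
p,d=imaging.grab_frame('wrist'); cv2.imwrite('pics/w1.png',p[:,:,::-1]); pickle.dump((c,d),open('w1.pkl','wb'))"
```

```text
time_s: 1.6
ee_pos: [499.7, 84.4, 239.3]
ee_rot: [-90.0, -0.0, 176.0]
force: [0.3, -1.5, 0.6]
gripper_width: 0.4
time_s: 2.1
ee_pos: [498.8, 81.0, 239.9]
ee_rot: [-90.0, 0.0, 175.9]
force: [-0.3, -0.3, 0.7]
gripper_width: 0.5
[498.7970151   81.02896982 239.89346542]
```

View pics/w1.png

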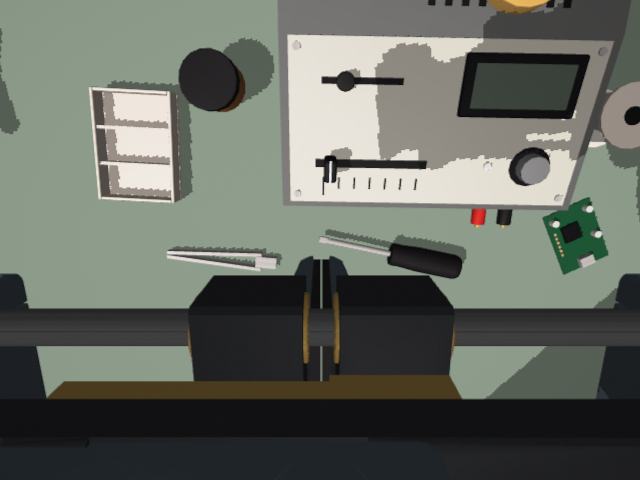

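```bash
python3 - <<'E'
from h import *
import pickle
a=cv2.imread("pics/w1.png")[130:210,300:440]; cv2.imwrite("pics/w1z.png",cv2.resize(a,None,fx=5,fy=5,interpolation=cv2.INTER_CUBIC))
a=cv2.imread("pics/w1.png")[20:220,270:630]; cv2.imwrite("pics/w1y.png",cv2.resize(a,None,fx=2.2,fy=2.2,interpolation=cv2.INTER_CUBIC))
c,d=pickle.load(open('w1.pkl','rb')); p=np.load('pose.npy')
q=proj(c,T(p,[[-67,90-13*i,76.5] for i in range(7)]+[[-73,90-6.5*i,103.8] for i in range(3)]+[[-71.5,-80,89.5],[-105,125,68],[-105,-125,68]]))
print(q.round(1))
E
```

```text
[[324.8 165.1]
 [340.4 165. ]
 [356.  165. ]
 [371.6 164.9]
 [387.2 164.9]
 [402.8 164.8]
 [418.4 164.8]
 [325.1 175.4]
 [333.6 175.4]
 [342.  175.4]
 [536.3 171.2]
 [284.9 208.4]
 [569.7 207.6]]
```

View pics/w1z.png

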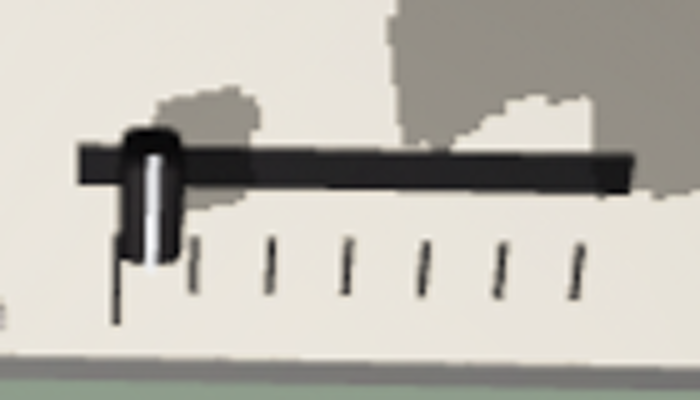

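View pics/w1y.png

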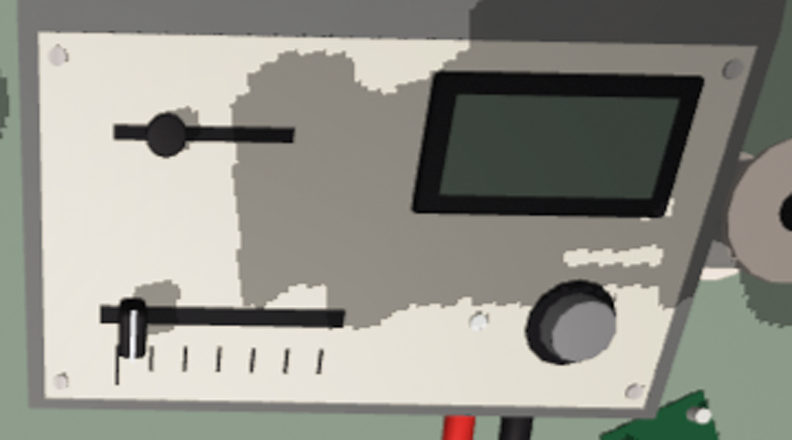

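The wrist view shows ticks at columns 323–415 and the lever cap at column ~330. That puts the lever 5–6 mm from zero, so it is caught between zero and the first click. I therefore have to go by absolute position as well as by counting clicks.

```bash
python3 - <<'E'
from h import *
p=np.load('pose.npy'); p[1]+=1.1; np.save('pose.npy',p)
X=T(p,[-71,118,88]); print(X); s=state(); print(inv(p,s['ee_pos']))
X[2]=150; go(X,-180+np.degrees(p[2]))
E
```

```text
[543.17750704 103.35615977  88.        ]
[-113.62732121   92.79619043  239.92196034]
dpos cm [-4.25  8.99 -2.53] twist [-0.   -0.16 -0.02]
```

```bash
python3 -m pendant '[{"delta_pos":[-1.5,1.5,-0.8],"twist":[0,0,0],"grip":0},{"delta_pos":[-3,3.5,-1.6],"twist":[0,0,0],"grip":0},{"delta_pos":[-4.2,6,-2.5],"twist":[0,0,0],"grip":0},{"delta_pos":[-4.2,8,-2.5],"twist":[0,0,0],"grip":0},{"delta_pos":[-4.2,9,-2.5],"twist":[0,0,0],"grip":0}]' 20; python3 -m pendant '[{"delta_pos":[0,0,0],"twist":[0,0,0],"grip":0},{"delta_pos":[0,0,0],"twist":[0,0,0],"grip":0},{"delta_pos":[0,0,0],"twist":[0,0,0],"grip":0},{"delta_pos":[0,0,0],"twist":[0,0,0],"grip":0},{"delta_pos":[0,0,0],"twist":[0,0,0],"grip":0}]'; python3 -c "
from h import *
p=np.load('pose.npy')
print(state()['ee_pos'],inv(p,state()['ee_pos']));go(T(p,[-71,118,88]))
import pickle
c=imaging.camera_info('wrist')
p,d=imaging.grab_frame('wrist'); cv2.imwrite('pics/w2.png',p[:,:,::-1]); pickle.dump((c,d),open('w2.pkl','wb'))"
```

```text
time_s: 2.65
ee_pos: [541.9, 103.5, 147.8]
ee_rot: [-89.9, -0.2, 175.9]
force: [-0.2, 0.1, -0.1]
gripper_width: 0.2
time_s: 3.15
ee_pos: [543.2, 104.1, 150.5]
ee_rot: [-90.0, 0.1, 176.0]
force: [0.4, 0.1, -0.3]
gripper_width: 0.4
[543.15550425 104.07133488 150.46644665] [-71.07134014 118.71194813 150.46644665]
dpos cm [0.   6.25 0.07] twist [0 0 0]
```

View pics/w2.png

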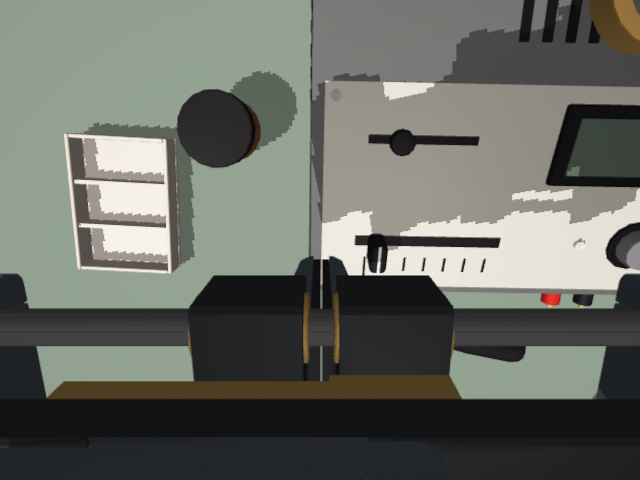

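```bash
python3 -m pendant '[{"delta_pos":[0,2,0],"twist":[0,0,0],"grip":0},{"delta_pos":[0,4,0],"twist":[0,0,0],"grip":0},{"delta_pos":[0,5.5,0],"twist":[0,0,0],"grip":0},{"delta_pos":[0,6.2,0],"twist":[0,0,0],"grip":0},{"delta_pos":[0,6.2,0],"twist":[0,0,0],"grip":0}]';  python3 -c "
from h import *
p=np.load('pose.npy')
print(state()['force'],inv(p,state()['ee_pos']))
p,d=imaging.grab_frame('scene'); cv2.imwrite('pics/s2.png',cv2.resize(p[180:330,260:460,::-1],None,fx=4,fy=4))"
```

```text
time_s: 3.7
ee_pos: [542.4, 104.0, 87.0]
ee_rot: [-90.0, -0.1, 176.0]
force: [-0.1, 0.9, 0.4]
gripper_width: 0.4
[-0.12058931  0.8612196   0.35577388] [-71.84672477 118.59955598  86.97355597]
```

View pics/s2.png

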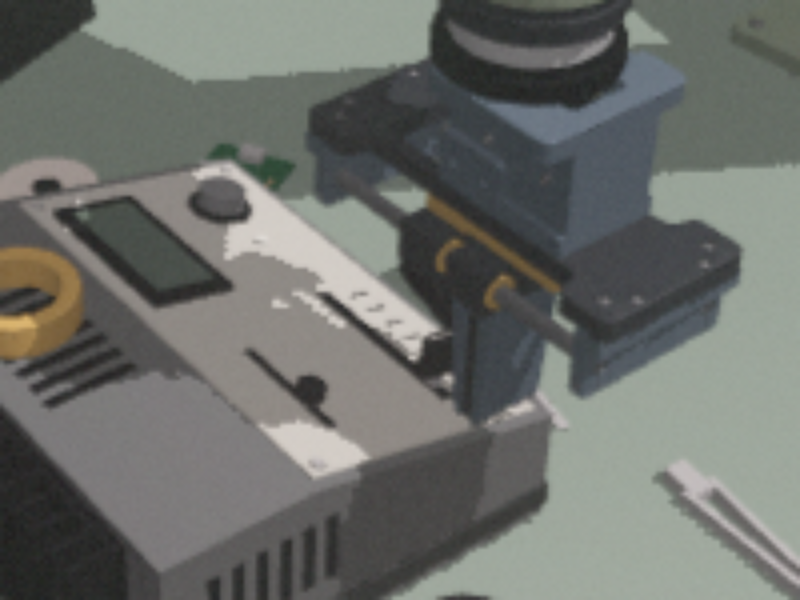

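```bash
python3 -m pendant '[{"delta_pos":[0,0,0.2],"twist":[0,0,0],"grip":0},{"delta_pos":[0,0,0.4],"twist":[0,0,0],"grip":0},{"delta_pos":[0,0,0.6],"twist":[0,0,0],"grip":0},{"delta_pos":[0,0,0.8],"twist":[0,0,0],"grip":0},{"delta_pos":[0,0,1.0],"twist":[0,0,0],"grip":0}]';python3 -m pendant '[{"delta_pos":[0,0,0.1],"twist":[0,0,0],"grip":0},{"delta_pos":[0,0,0.2],"twist":[0,0,0],"grip":0},{"delta_pos":[0,0,0.2],"twist":[0,0,0],"grip":0},{"delta_pos":[0,0,0.3],"twist":[0,0,0],"grip":0},{"delta_pos":[0,0,0.3],"twist":[0,0,0],"grip":0}]';  python3 -c "
from h import *
p=np.load('pose.npy')
print(state()['force'],inv(p,state()['ee_pos']))"
```

```text
time_s: 4.25
ee_pos: [542.2, 93.9, 87.9]
ee_rot: [-90.0, 0.0, 176.0]
force: [-0.4, 0.1, -0.2]
gripper_width: 0.1
time_s: 4.75
ee_pos: [541.9, 91.1, 87.6]
ee_rot: [-90.0, -0.0, 176.0]
force: [0.1, -0.0, 0.1]
gripper_width: 0.3
[ 0.06594268 -0.04981049  0.12763262] [-71.40680569 105.64233698  87.63275518]
```

Force noise is about 0.5 N and there is no contact yet. I'll step in 2 mm calls.

```bash
python3 -m pendant '[{"delta_pos":[0,0,0.1],"twist":[0,0,0],"grip":0},{"delta_pos":[0,0,0.1],"twist":[0,0,0],"grip":0},{"delta_pos":[0,0,0.2],"twist":[0,0,0],"grip":0},{"delta_pos":[0,0,0.2],"twist":[0,0,0],"grip":0},{"delta_pos":[0,0,0.2],"twist":[0,0,0],"grip":0}]';python3 -m pendant '[{"delta_pos":[0,0,0.1],"twist":[0,0,0],"grip":0},{"delta_pos":[0,0,0.1],"twist":[0,0,0],"grip":0},{"delta_pos":[0,0,0.2],"twist":[0,0,0],"grip":0},{"delta_pos":[0,0,0.2],"twist":[0,0,0],"grip":0},{"delta_pos":[0,0,0.2],"twist":[0,0,0],"grip":0}]';  python3 -c "
from h import *
p=np.load('pose.npy')
print(state()['force'],inv(p,state()['ee_pos']))"
```

```text
time_s: 5.25
ee_pos: [541.8, 89.1, 87.7]
ee_rot: [-90.0, 0.0, 176.0]
force: [-0.2, 0.9, 0.2]
gripper_width: 0.5
time_s: 5.75
ee_pos: [541.7, 87.1, 87.7]
ee_rot: [-90.0, 0.0, 176.0]
force: [-0.6, -0.6, 0.1]
gripper_width: 0.3
[-0.63839096 -0.6310625   0.12579483] [-71.38738275 101.64266547  87.67903117]
```

```bash
for i in 1 2 3; do python3 -m pendant '[{"delta_pos":[0,0,0.05],"twist":[0,0,0],"grip":0},{"delta_pos":[0,0,0.1],"twist":[0,0,0],"grip":0},{"delta_pos":[0,0,0.1],"twist":[0,0,0],"grip":0},{"delta_pos":[0,0,0.1],"twist":[0,0,0],"grip":0},{"delta_pos":[0,0,0.1],"twist":[0,0,0],"grip":0}]' | egrep 'pos|force'; done; python3 -c "
from h import *
p=np.load('pose.npy')
print(state()['force'],inv(p,state()['ee_pos']))
p,d=imaging.grab_frame('scene'); cv2.imwrite('pics/s3.png',cv2.resize(p[180:330,260:460,::-1],None,fx=4,fy=4))"
```

```text
ee_pos: [541.6, 86.2, 87.7]
force: [0.3, 0.1, 0.1]
ee_pos: [541.6, 85.1, 87.7]
force: [-0.9, 1.4, -0.1]
ee_pos: [541.4, 83.9, 87.6]
force: [1.1, 0.3, 0.3]
[1.11667215 0.33312924 0.3378402 ] [-71.39304757  98.45926277  87.63145477]
```

View pics/s3.png

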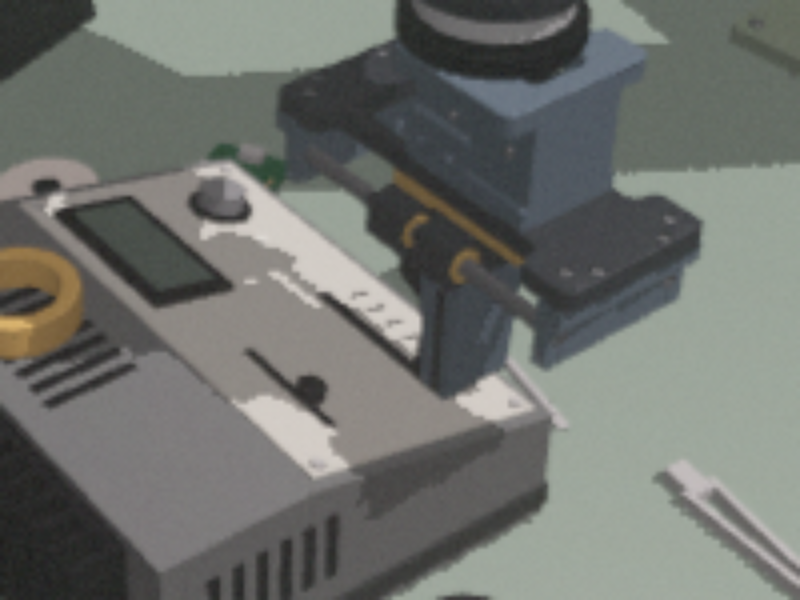

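```bash
cat > wv.py <<'E'
import sys
from h import *
p=np.load('pose.npy'); s=state()
print(s['time_s'],s['force'],s['torque'],inv(p,s['ee_pos']))
a,d=imaging.grab_frame('wrist'); cv2.imwrite('pics/%s.png'%sys.argv[1],cv2.resize(a[140:300,240:440,::-1],None,fx=4,fy=3.75))
E
python3 wv.py w3
```

```text
7.3 [0.28982004 0.1270243  0.84725606] [ 0.1235508   0.01743541 -0.00018615] [-71.37480743  98.50384852  87.65051967]
```

View pics/w3.png

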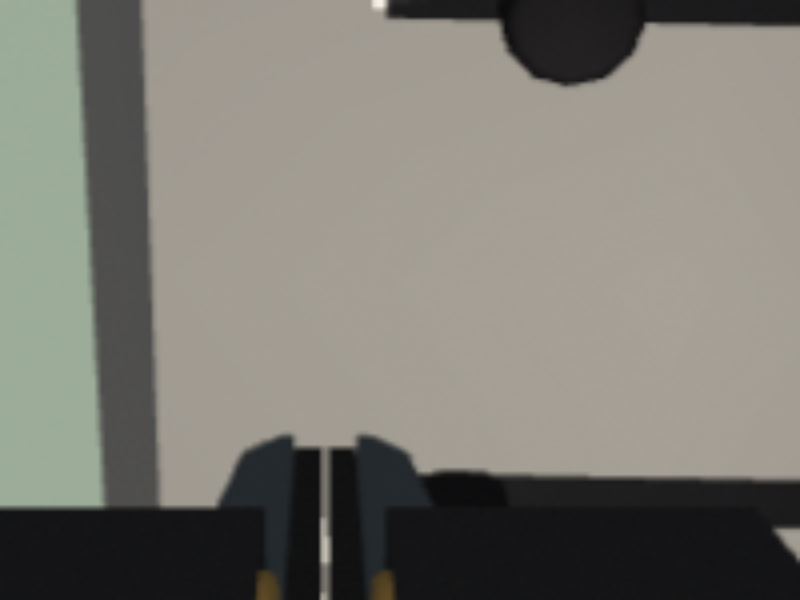

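```bash
for i in 1 2; do python3 -m pendant '[{"delta_pos":[0,0,0.05],"twist":[0,0,0],"grip":0},{"delta_pos":[0,0,0.1],"twist":[0,0,0],"grip":0},{"delta_pos":[0,0,0.1],"twist":[0,0,0],"grip":0},{"delta_pos":[0,0,0.1],"twist":[0,0,0],"grip":0},{"delta_pos":[0,0,0.1],"twist":[0,0,0],"grip":0}]' | egrep 'pos|force'; done; python3 wv.py w4
```

```text
ee_pos: [541.4, 83.1, 87.7]
force: [-0.3, -0.2, -0.1]
ee_pos: [541.3, 82.1, 87.7]
force: [0.5, 0.4, 0.1]
8.35 [0.5016956  0.37198458 0.07656384] [0.06019558 0.0108152  0.03224344] [-71.37513974  96.67789004  87.67723632]
```

View pics/w4.png

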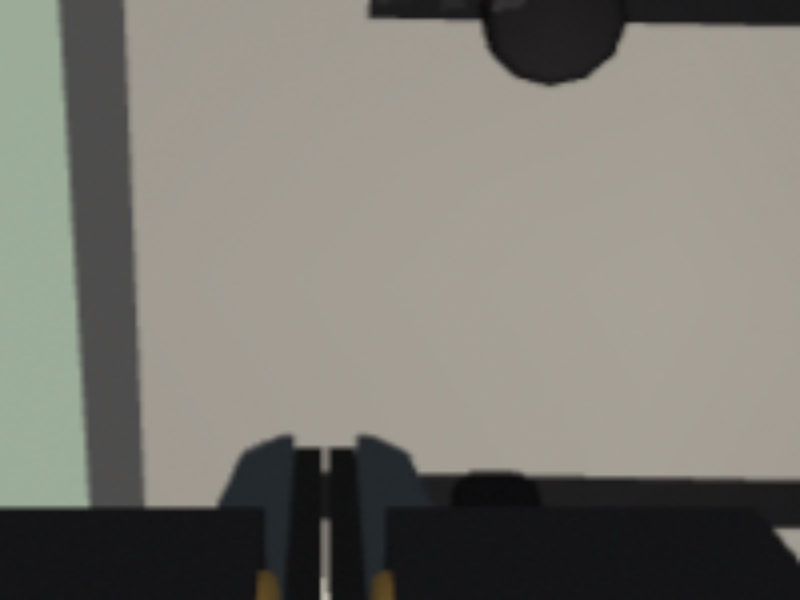

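```bash
cat > lev.py <<'E'
import sys
from h import *
p=np.load('pose.npy'); c=imaging.camera_info('wrist')
# project cap top back edge for lever travel values into crop coordinates (x4,3.75; offset 240,140)
for tr in [0,6.5]+[13*i for i in range(1,6)]:
    y=90-tr; t=np.radians(12.5)
    b=[-67-28*np.sin(t)+9*np.cos(t),y,76.5+28*np.cos(t)+9*np.sin(t)]
    q=proj(c,T(p,[[b[0],y+5,b[2]],[b[0],y-5,b[2]]]))
    print(tr,((q-[240,140])*[4,3.75]).round(0).tolist())
E
python3 lev.py
```

```text
0 [[336.0, 572.0], [432.0, 572.0]]
6.5 [[398.0, 572.0], [495.0, 572.0]]
13 [[461.0, 572.0], [558.0, 572.0]]
26 [[587.0, 572.0], [683.0, 572.0]]
39 [[712.0, 572.0], [809.0, 572.0]]
52 [[838.0, 572.0], [934.0, 572.0]]
65 [[963.0, 572.0], [1060.0, 572.0]]
```

The lever snapped from the half-way catch into the first click. The cap is now at columns 452–542 in the crop, where I expect 461–558 for the first click. Finger contact on the cap is about 9 mm from the TCP. I'll push to the second click.

```bash
python3 -m pendant '[{"delta_pos":[0,0,0.1],"twist":[0,0,0],"grip":0},{"delta_pos":[0,0,0.2],"twist":[0,0,0],"grip":0},{"delta_pos":[0,0,0.3],"twist":[0,0,0],"grip":0},{"delta_pos":[0,0,0.3],"twist":[0,0,0],"grip":0},{"delta_pos":[0,0,0.4],"twist":[0,0,0],"grip":0}]' | egrep 'pos|force'; for i in 1 2 3 4; do python3 -m pendant '[{"delta_pos":[0,0,0.05],"twist":[0,0,0],"grip":0},{"delta_pos":[0,0,0.1],"twist":[0,0,0],"grip":0},{"delta_pos":[0,0,0.1],"twist":[0,0,0],"grip":0},{"delta_pos":[0,0,0.15],"twist":[0,0,0],"grip":0},{"delta_pos":[0,0,0.15],"twist":[0,0,0],"grip":0}]' | egrep 'pos|force'; done; python3 wv.py w5
```

```text
ee_pos: [541.1, 78.1, 87.7]
force: [-0.4, 0.8, 1.2]
ee_pos: [541.0, 77.3, 87.7]
force: [-0.4, 5.8, -0.1]
ee_pos: [540.8, 75.0, 87.7]
force: [-0.1, 3.6, 0.8]
ee_pos: [540.6, 73.4, 87.6]
force: [0.1, 2.2, 0.5]
ee_pos: [540.5, 71.9, 87.6]
force: [-1.0, 0.2, 0.7]
10.9 [-0.96493647  0.16561529  0.65155317] [0.29311323 0.11260179 0.01653504] [-71.47346695  86.4368152   87.63129989]
```

View pics/w5.png

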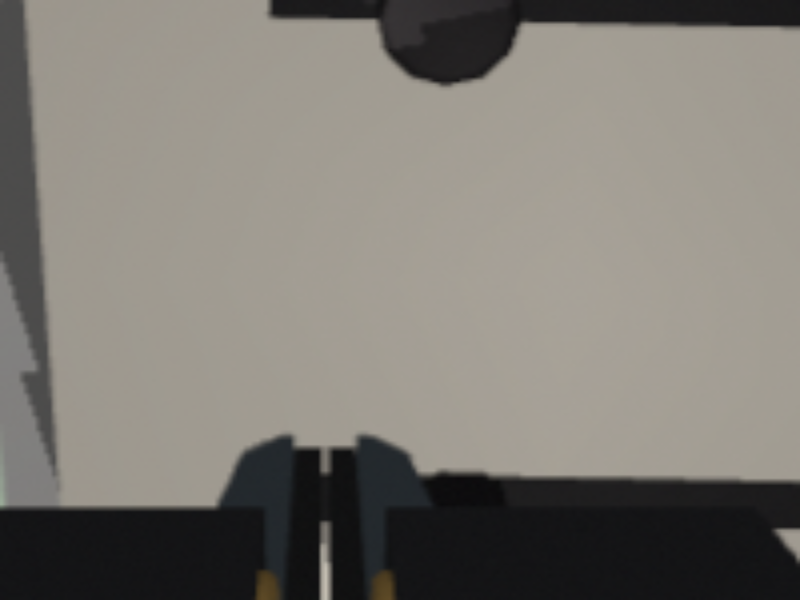

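```bash
python3 -m pendant '[{"delta_pos":[0,0,0.05],"twist":[0,0,0],"grip":0},{"delta_pos":[0,0,0.1],"twist":[0,0,0],"grip":0},{"delta_pos":[0,0,0.15],"twist":[0,0,0],"grip":0},{"delta_pos":[0,0,0.2],"twist":[0,0,0],"grip":0},{"delta_pos":[0,0,0.2],"twist":[0,0,0],"grip":0}]' | egrep 'pos|force';  python3 wv.py w6; python3 lev.py
```

```text
ee_pos: [540.6, 69.9, 87.6]
force: [0.9, 0.3, -0.3]
11.45 [ 0.92414936  0.31986303 -0.32395296] [ 0.01458588  0.01846547 -0.04112497] [-71.26014157  84.41878806  87.64559983]
0 [[218.0, 573.0], [314.0, 573.0]]
6.5 [[281.0, 573.0], [377.0, 573.0]]
13 [[343.0, 573.0], [440.0, 573.0]]
26 [[469.0, 573.0], [565.0, 573.0]]
39 [[594.0, 573.0], [691.0, 573.0]]
52 [[720.0, 573.0], [816.0, 573.0]]
65 [[845.0, 573.0], [942.0, 573.0]]
```

View pics/w6.png

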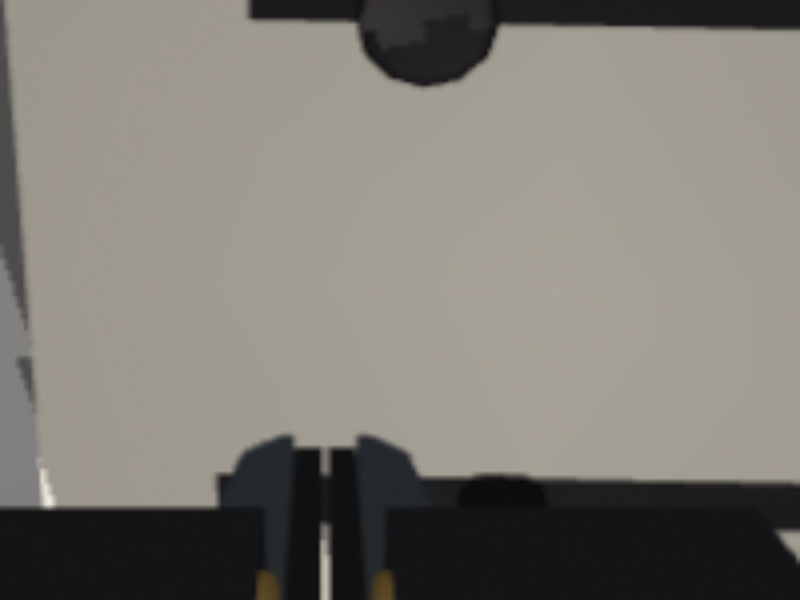

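Second click confirmed, with the cap at columns 459–548. Next I'll push toward the third click's half-way point, at TCP y≈72.5 in the supply's frame.

```bash
python3 -m pendant '[{"delta_pos":[0,0,0.1],"twist":[0,0,0],"grip":0},{"delta_pos":[0,0,0.2],"twist":[0,0,0],"grip":0},{"delta_pos":[0,0,0.3],"twist":[0,0,0],"grip":0},{"delta_pos":[0,0,0.4],"twist":[0,0,0],"grip":0},{"delta_pos":[0,0,0.4],"twist":[0,0,0],"grip":0}]' | egrep 'pos|force'; for i in 1 2 3 4; do python3 -m pendant '[{"delta_pos":[0,0,0.05],"twist":[0,0,0],"grip":0},{"delta_pos":[0,0,0.1],"twist":[0,0,0],"grip":0},{"delta_pos":[0,0,0.1],"twist":[0,0,0],"grip":0},{"delta_pos":[0,0,0.15],"twist":[0,0,0],"grip":0},{"delta_pos":[0,0,0.15],"twist":[0,0,0],"grip":0}]' | egrep 'pos|force'; done; python3 wv.py w7
```

```text
ee_pos: [540.2, 66.0, 87.7]
force: [-0.5, 0.2, 0.0]
ee_pos: [540.1, 65.0, 87.7]
force: [-0.1, 1.1, -0.1]
ee_pos: [540.0, 63.8, 87.7]
force: [0.6, 5.0, -0.7]
ee_pos: [539.8, 61.4, 87.7]
force: [-0.1, 2.8, 0.4]
ee_pos: [539.7, 59.9, 87.7]
force: [-0.4, 1.3, 1.7]
14.0 [-0.41564663  1.29830003  1.67466686] [0.32679856 0.10592634 0.00622883] [-71.48846804  74.4479495   87.65317714]
```

View pics/w7.png

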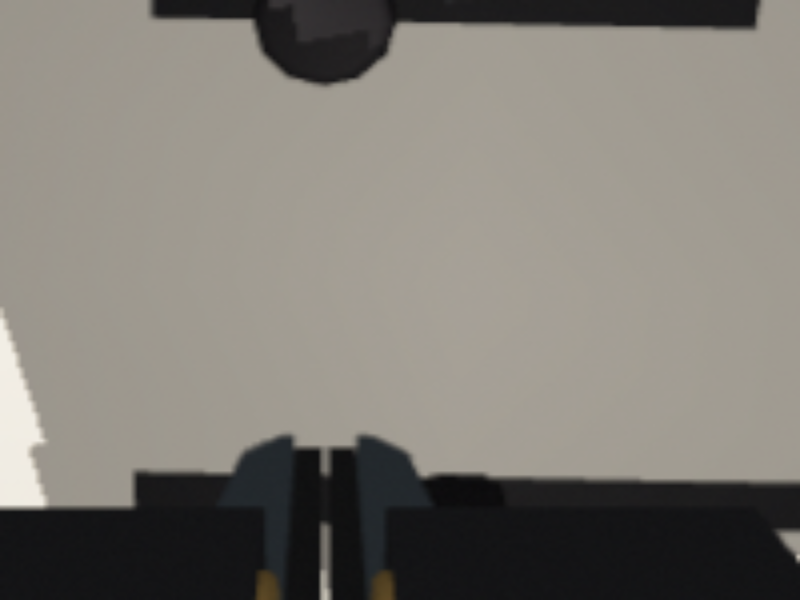

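Force has fallen to 1.3 N, so the lever is near half-way. One more gentle 2.5 mm.

```bash
python3 -m pendant '[{"delta_pos":[0,0,0.05],"twist":[0,0,0],"grip":0},{"delta_pos":[0,0,0.1],"twist":[0,0,0],"grip":0},{"delta_pos":[0,0,0.15],"twist":[0,0,0],"grip":0},{"delta_pos":[0,0,0.2],"twist":[0,0,0],"grip":0},{"delta_pos":[0,0,0.25],"twist":[0,0,0],"grip":0}]' | egrep 'pos|force';  python3 wv.py w8; python3 lev.py
```

```text
ee_pos: [539.6, 57.4, 87.6]
force: [-0.5, 1.1, -0.0]
14.55 [-0.50747297  1.10197728 -0.02211748] [0.11114005 0.02475009 0.06350434] [-71.35726575  71.86540366  87.60363775]
0 [[95.0, 573.0], [192.0, 573.0]]
6.5 [[158.0, 573.0], [255.0, 573.0]]
13 [[221.0, 573.0], [317.0, 573.0]]
26 [[346.0, 573.0], [443.0, 573.0]]
39 [[472.0, 573.0], [569.0, 573.0]]
52 [[598.0, 573.0], [694.0, 573.0]]
65 [[723.0, 573.0], [820.0, 573.0]]
```

View pics/w8.png

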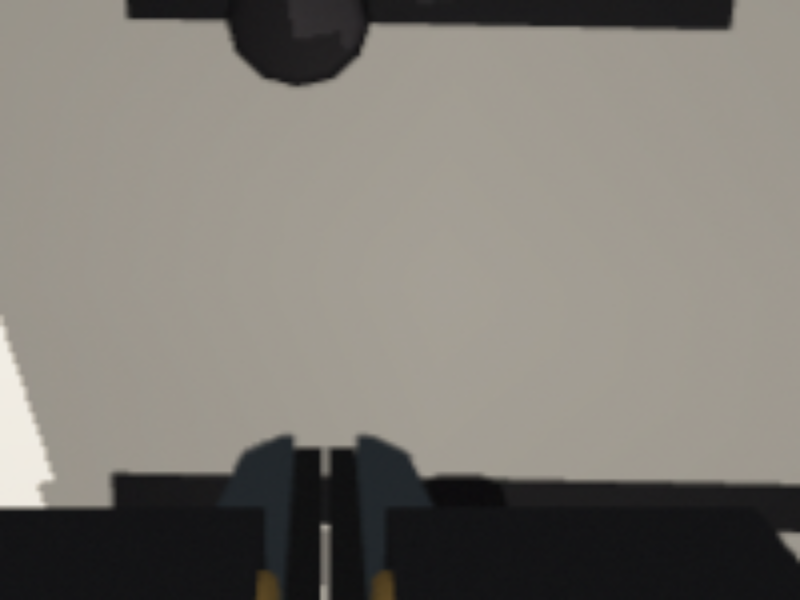

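```bash
python3 -m pendant '[{"delta_pos":[0,0,0.03],"twist":[0,0,0],"grip":0},{"delta_pos":[0,0,0.06],"twist":[0,0,0],"grip":0},{"delta_pos":[0,0,0.08],"twist":[0,0,0],"grip":0},{"delta_pos":[0,0,0.08],"twist":[0,0,0],"grip":0},{"delta_pos":[0,0,0.08],"twist":[0,0,0],"grip":0}]' | egrep 'pos|force';  python3 wv.py w9; python3 lev.py
```

```text
ee_pos: [539.6, 56.9, 87.7]
force: [0.3, -1.0, 0.3]
15.1 [ 0.26430044 -0.99435508  0.25620361] [0.01293966 0.03463161 0.00301225] [-71.39201229  71.36046858  87.68366127]
0 [[91.0, 572.0], [188.0, 572.0]]
6.5 [[154.0, 572.0], [250.0, 572.0]]
13 [[217.0, 572.0], [313.0, 572.0]]
26 [[342.0, 572.0], [439.0, 572.0]]
39 [[468.0, 572.0], [564.0, 572.0]]
52 [[593.0, 572.0], [690.0, 572.0]]
65 [[719.0, 572.0], [815.0, 572.0]]
```

View pics/w9.png

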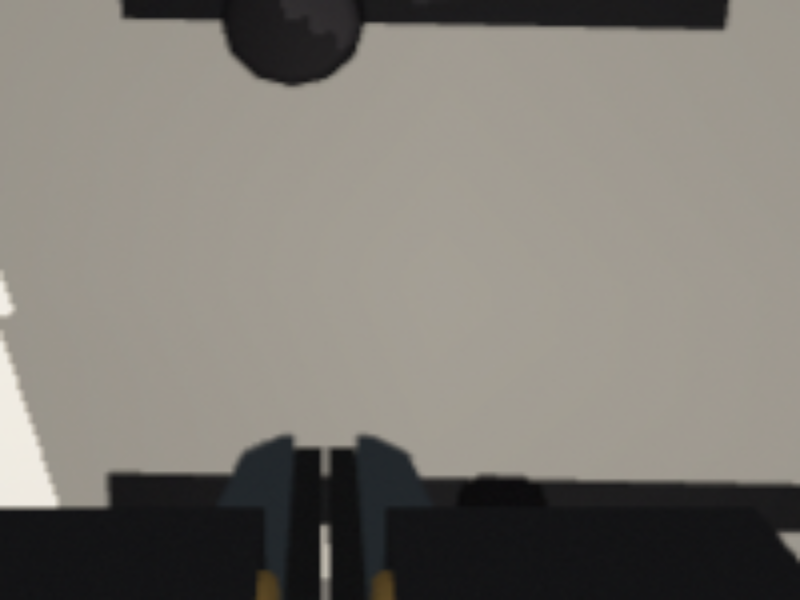

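It snapped into the third click, with the cap at columns 459–547 where I expected 468–564 (the same ~10 px offset as before). I'll back off, lift and check.

```bash
python3 -m pendant '[{"delta_pos":[0,0,-0.6],"twist":[0,0,0],"grip":0},{"delta_pos":[0,0,-1.2],"twist":[0,0,0],"grip":0},{"delta_pos":[0,-2,-1.5],"twist":[0,0,0],"grip":0},{"delta_pos":[0,-5,-1.5],"twist":[0,0,0],"grip":0},{"delta_pos":[0,-7,-1.5],"twist":[0,0,0],"grip":0}]'
python3 - <<'E'
from h import *
p=np.load('pose.npy')
X=T(p,[-100,-20,165]); go(X)
E
```

```text
time_s: 15.65
ee_pos: [541.2, 72.6, 159.3]
ee_rot: [-90.0, 0.1, 176.0]
force: [-0.1, -0.5, -0.8]
gripper_width: 0.5
dpos cm [ 2.9  -0.58 10.72] twist [0 0 0]
```

```bash
python3 -m pendant '[{"delta_pos":[0.8,-1,2.5],"twist":[0,0,0],"grip":0},{"delta_pos":[1.6,-2,5],"twist":[0,0,0],"grip":0},{"delta_pos":[2.9,-3,8],"twist":[0,0,0],"grip":0},{"delta_pos":[2.9,-3,10.7],"twist":[0,0,0],"grip":0},{"delta_pos":[2.9,-3,10.7],"twist":[0,0,0],"grip":0}]'
python3 -m pendant '[{"delta_pos":[0,0,0],"twist":[0,0,0],"grip":0},{"delta_pos":[0,0,0],"twist":[0,0,0],"grip":0},{"delta_pos":[0,0,0],"twist":[0,0,0],"grip":0},{"delta_pos":[0,0,0],"twist":[0,0,0],"grip":0},{"delta_pos":[0,0,0],"twist":[0,0,0],"grip":0}]' | tail -2
python3 - <<'E'
from h import *
p=np.load('pose.npy'); c=imaging.camera_info('wrist'); print(inv(p,state()['ee_pos']))
a,d=imaging.grab_frame('wrist'); cv2.imwrite('pics/w10.png',a[:,:,::-1])
print(proj(c,T(p,[[-67,90,76.5],[-67,12,76.5],[-73,51,103.8],[-71.5,-80,89.5]])).round(1))
E
```

```text
time_s: 16.15
ee_pos: [504.0, -34.7, 188.2]
ee_rot: [-89.9, 0.1, 175.8]
force: [0.3, -0.1, -0.2]
gripper_width: 0.2
force: [-0.8, 0.4, -0.8]
gripper_width: 0.3
[-100.48966735  -20.01788279  187.52983084]
[[166.2 189. ]
 [275.5 189. ]
 [211.1 203.6]
 [407.9 197.9]]
```

View pics/w10.png

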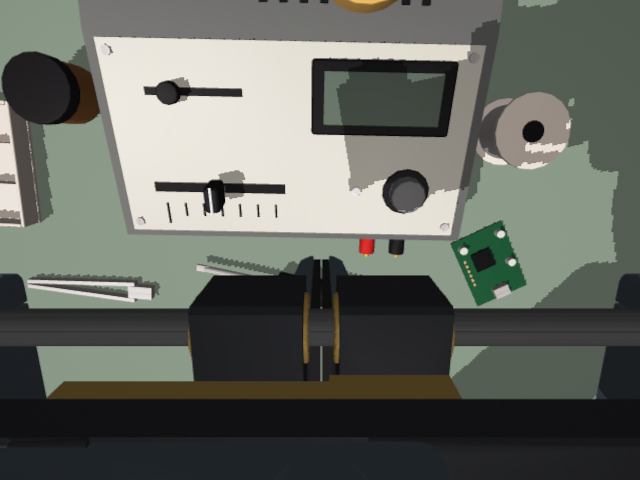

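```bash
cat > keyp.py <<'E'
from h import *
p=np.load('pose.npy')
def pts(n,uvs):
    c=imaging.camera_info(n); a,d=imaging.grab_frame(n)
    for uv in uvs:
        u,v=uv; z=np.median(d[v-2:v+3,u-2:u+3]); X=c['R'].T@(np.array([(u-c['cx'])/c['fx']*z,(v-c['cy'])/c['fy']*z,z])-c['t'])
        print(n,uv,round(float(z)),X.round(1),inv(p,X).round(1))
    return a
pts('wrist',[(408,190),(211,195),(300,200),(250,60),(420,180)])
a=pts('top',[(345,250),(300,235)])
cv2.imwrite('pics/t2.png',cv2.resize(a[185:285,235:385,::-1],None,fx=5,fy=5,interpolation=cv2.INTER_CUBIC))
E
python3 keyp.py
```

```text
wrist (408, 190) 267 [534.8 -94.   91.8] [-65.8 -79.4  91.8]
wrist (211, 195) 254 [542.4  35.3 105.6] [-67.1  50.1 105.6]
wrist (300, 200) 284 [530.7 -19.6  76.6] [-74.9  -5.5  76.6]
wrist (250, 60) 243 [622.2   2.5  96.6] [14.8 22.9 96.6]
wrist (420, 180) 275 [ 539.8 -104.3   82.7] [-60.  -89.4  82.7]
top (345, 250) 713 [451.1 -74.7 590.9] [-150.5  -66.   590.9]
top (300, 235) 756 [476.4 -21.3 552.3] [-129.   -10.9  552.3]
```

View pics/t2.png

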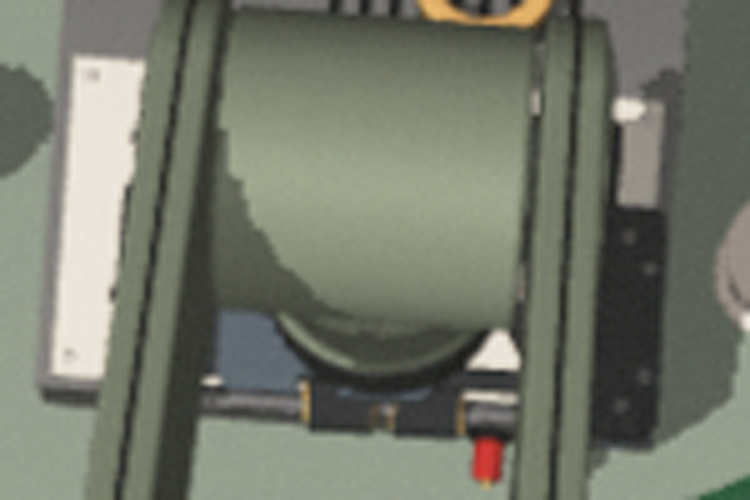

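The wrist view shows the lever at column 211, exactly where the third click should appear, and the key at (408,190). I'll move above the key with the tool tilted 12.5° to be square to the panel.

```bash
python3 - <<'E'
from h import *
p=np.load('pose.npy')
go(T(p,[-77,-80,120]))
E
```

```text
dpos cm [-2.36  6.76  5.96] twist [0 0 0]
```

```bash
python3 -m pendant '[{"delta_pos":[-0.5,0.5,2],"twist":[0,0,3],"grip":0},{"delta_pos":[-1,1.5,4],"twist":[0,0,6],"grip":0},{"delta_pos":[-1.5,3,6],"twist":[0,0,9],"grip":0},{"delta_pos":[-2.0,5,6],"twist":[0,0,12.5],"grip":0},{"delta_pos":[-2.4,6.8,6],"twist":[0,0,12.5],"grip":0}]'
python3 -m pendant '[{"delta_pos":[0,0,0],"twist":[0,0,0],"grip":0},{"delta_pos":[0,0,0],"twist":[0,0,0],"grip":0},{"delta_pos":[0,0,0],"twist":[0,0,0],"grip":0},{"delta_pos":[0,0,0],"twist":[0,0,0],"grip":0},{"delta_pos":[0,0,0],"twist":[0,0,0],"grip":0}]'
cat > look.py <<'E'
import sys
from h import *
p=np.load('pose.npy'); s=state(); print(s['time_s'],s['force'],inv(p,s['ee_pos']))
t=np.radians(12.5); n=T([0,0,p[2]],[-np.sin(t),0,np.cos(t)]); k=T(p,[-70,-80,89.4])
print('out of key top mm',(s['ee_pos']-k)@n,'Fn',s['force']@n); go(k)
a,d=imaging.grab_frame('wrist'); cv2.imwrite('pics/%sw.png'%sys.argv[1],a[:,:,::-1])
a,d=imaging.grab_frame('scene'); cv2.imwrite('pics/%ss.png'%sys.argv[1],cv2.resize(a[160:310,240:440,::-1],None,fx=4,fy=4))
E
python3 look.py k1
```

```text
time_s: 17.3
ee_pos: [522.0, -94.8, 118.8]
ee_rot: [-90.0, 12.5, 175.9]
force: [-0.7, 0.2, 0.2]
gripper_width: 0.6
time_s: 17.8
ee_pos: [524.4, -94.4, 120.5]
ee_rot: [-90.0, 12.6, 176.0]
force: [-0.4, -0.1, -0.9]
gripper_width: 0.6
17.8 [-0.42601457 -0.08721984 -0.93340052] [-76.08309208 -80.54839511 120.46166982]
out of key top mm 31.642006318213536 Fn -0.8205926166879685
dpos cm [ 0.08  3.16 -0.06] twist [0 0 0]
```

View pics/k1w.png

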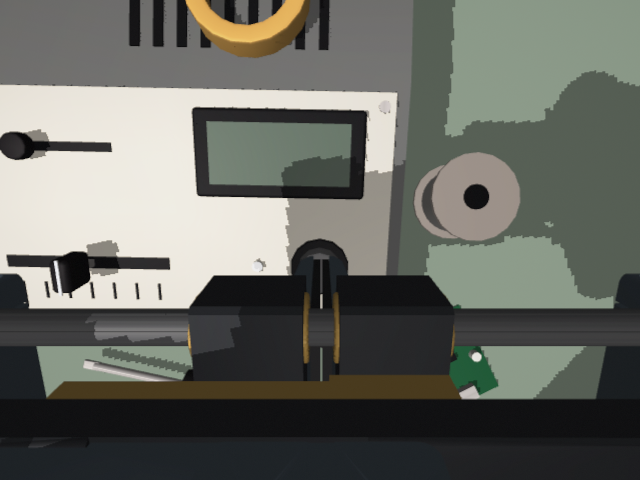

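View pics/k1s.png

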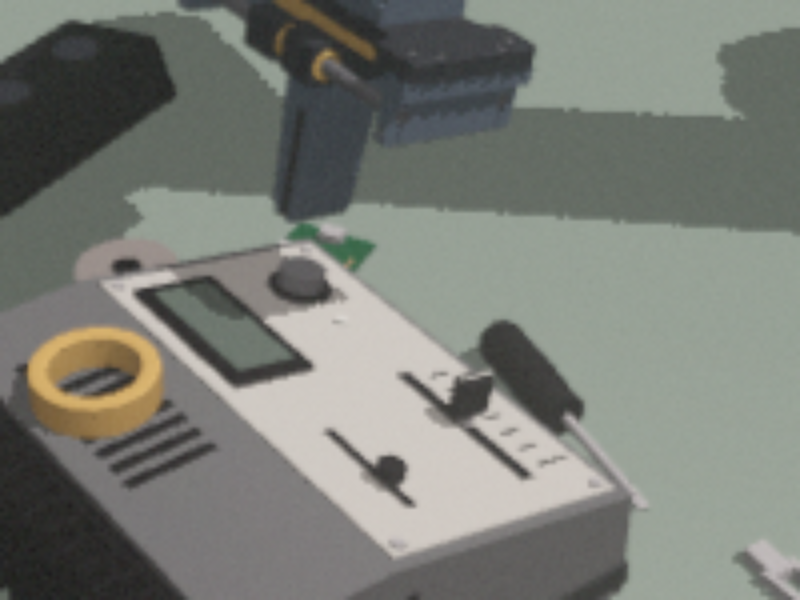

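The finger is centred over the key (both at column ~320). I'll descend along the panel normal.

```bash
python3 -m pendant '[{"delta_pos":[0,0.6,0],"twist":[0,0,0],"grip":0},{"delta_pos":[0,1.2,0],"twist":[0,0,0],"grip":0},{"delta_pos":[0,1.8,0],"twist":[0,0,0],"grip":0},{"delta_pos":[0,2.3,0],"twist":[0,0,0],"grip":0},{"delta_pos":[0,2.5,0],"twist":[0,0,0],"grip":0}]' | egrep 'pos|force'; for i in 1 2 ; do python3 -m pendant '[{"delta_pos":[0,0.05,0],"twist":[0,0,0],"grip":0},{"delta_pos":[0,0.1,0],"twist":[0,0,0],"grip":0},{"delta_pos":[0,0.15,0],"twist":[0,0,0],"grip":0},{"delta_pos":[0,0.2,0],"twist":[0,0,0],"grip":0},{"delta_pos":[0,0.2,0],"twist":[0,0,0],"grip":0}]' | egrep 'pos|force'; done; python3 look.py k2
```

```text
ee_pos: [528.9, -94.7, 94.3]
force: [-0.1, 0.2, 0.0]
ee_pos: [529.7, -94.8, 93.4]
force: [0.2, 0.1, -0.8]
ee_pos: [530.1, -94.8, 91.3]
force: [-0.1, -0.2, 0.3]
19.4 [-0.08702461 -0.21697282  0.326347  ] [-70.3759509  -80.61573496  91.26033072]
out of key top mm 1.8976041215985304 Fn 0.33415871919176254
dpos cm [ 0.    0.19 -0.06] twist [0 0 0]
```

View pics/k2s.png

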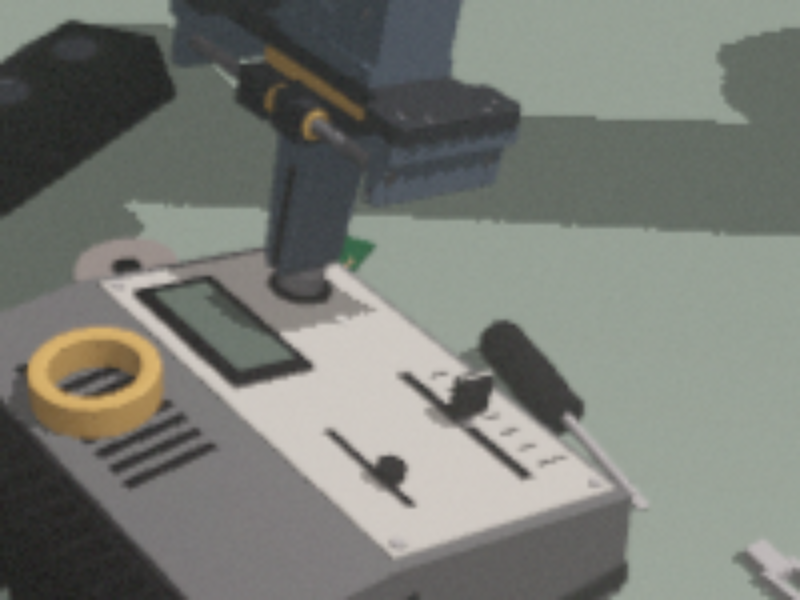

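The scene view shows the fingertip just over the key. I'll press in 1 mm steps.

```bash
for i in 1 2 3 4 5; do python3 -m pendant '[{"delta_pos":[0,0.05,0],"twist":[0,0,0],"grip":0},{"delta_pos":[0,0.1,0],"twist":[0,0,0],"grip":0},{"delta_pos":[0,0.1,0],"twist":[0,0,0],"grip":0},{"delta_pos":[0,0.1,0],"twist":[0,0,0],"grip":0},{"delta_pos":[0,0.1,0],"twist":[0,0,0],"grip":0}]' | egrep 'pos|force'; done; python3 look.py k3
```

```text
ee_pos: [530.4, -94.9, 90.5]
force: [-1.0, -0.7, 1.0]
ee_pos: [530.6, -94.9, 89.4]
force: [-1.2, 0.2, 2.7]
ee_pos: [530.8, -94.9, 88.5]
force: [-0.5, 0.9, 2.7]
ee_pos: [531.1, -94.9, 87.5]
force: [-0.9, -1.1, 3.1]
ee_pos: [531.3, -95.0, 86.6]
force: [-0.4, -0.6, 2.8]
22.0 [-0.36426358 -0.62313108  2.84807387] [-69.19082708 -80.65860739  86.56100975]
out of key top mm -2.946831919307961 Fn 2.8499018637494107
dpos cm [ 0.02 -0.29 -0.07] twist [0 0 0]
```

```bash
for i in 1 2; do python3 -m pendant '[{"delta_pos":[0,0.05,0],"twist":[0,0,0],"grip":0},{"delta_pos":[0,0.08,0],"twist":[0,0,0],"grip":0},{"delta_pos":[0,0.08,0],"twist":[0,0,0],"grip":0},{"delta_pos":[0,0.08,0],"twist":[0,0,0],"grip":0},{"delta_pos":[0,0.08,0],"twist":[0,0,0],"grip":0}]' | egrep 'pos|force'; done; python3 look.py k4
```

```text
ee_pos: [531.4, -94.9, 85.8]
force: [-1.5, -0.9, 5.3]
ee_pos: [531.5, -94.9, 85.7]
force: [-4.3, 0.0, 10.6]
23.1 [-4.34050579  0.01251506 10.57370546] [-68.99426817 -80.61782139  85.65380289]
out of key top mm -3.8750774946204305 Fn 11.26046795137346
dpos cm [ 0.02 -0.39 -0.06] twist [0 0 0]
```

The key hit a firm stop at 11 N after about 5 mm of travel, so it is fully down. Releasing.

```bash
python3 -m pendant '[{"delta_pos":[0,-0.3,0],"twist":[0,0,0],"grip":0},{"delta_pos":[0,-0.6,0],"twist":[0,0,0],"grip":0},{"delta_pos":[0,-1.2,0],"twist":[0,0,0],"grip":0},{"delta_pos":[0,-2.5,0],"twist":[0,0,0],"grip":0},{"delta_pos":[0,-4,0],"twist":[0,0,0],"grip":0}]'
python3 -m pendant '[{"delta_pos":[0.5,-2,0],"twist":[0,0,0],"grip":0},{"delta_pos":[1.5,-4,0],"twist":[0,0,-4],"grip":0},{"delta_pos":[2.5,-6,0],"twist":[0,0,-8],"grip":0},{"delta_pos":[3,-8,0],"twist":[0,0,-12.5],"grip":0},{"delta_pos":[3,-8,0],"twist":[0,0,-12.5],"grip":0}]'
python3 -m pendant '[{"delta_pos":[0,0,0],"twist":[0,0,0],"grip":0},{"delta_pos":[0,0,0],"twist":[0,0,0],"grip":0},{"delta_pos":[0,0,0],"twist":[0,0,0],"grip":0},{"delta_pos":[0,0,0],"twist":[0,0,0],"grip":0},{"delta_pos":[0,0,0],"twist":[0,0,0],"grip":0}]'
python3 look.py k5; python3 - <<'E'
from h import *
p=np.load('pose.npy'); c=imaging.camera_info('wrist')
print(proj(c,T(p,[[-73,90-13*i,103.8] for i in (2,3,4)]+[[-71.5,-80,89.5]])).round(1))
E
```

```text
time_s: 23.7
ee_pos: [522.0, -94.0, 123.5]
ee_rot: [-90.0, 12.4, 176.0]
force: [0.1, -0.7, 0.8]
gripper_width: 0.6
time_s: 24.2
ee_pos: [478.7, -91.3, 197.6]
ee_rot: [-90.0, 0.3, 176.0]
force: [1.2, -0.6, -0.5]
gripper_width: 0.3
time_s: 24.7
ee_pos: [476.1, -91.0, 195.2]
ee_rot: [-90.0, -0.0, 176.0]
force: [-0.1, 0.8, 0.5]
gripper_width: 0.2
24.7 [-0.10228927  0.82401096  0.46636093] [-124.47393488  -80.50964405  195.20976235]
out of key top mm 115.09196593577728 Fn 0.48970963111475196
dpos cm [-5.45 10.58 -0.06] twist [0 0 0]
[[ 99.7 166. ]
 [119.5 165.9]
 [139.4 165.9]
 [319.5 162. ]]
```

View pics/k5w.png

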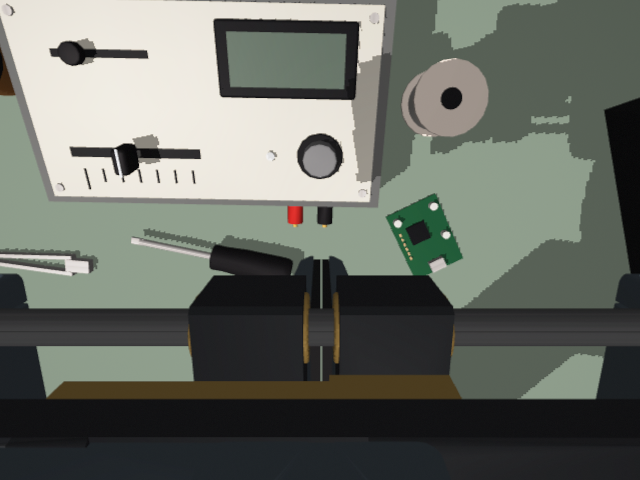

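View pics/k5s.png

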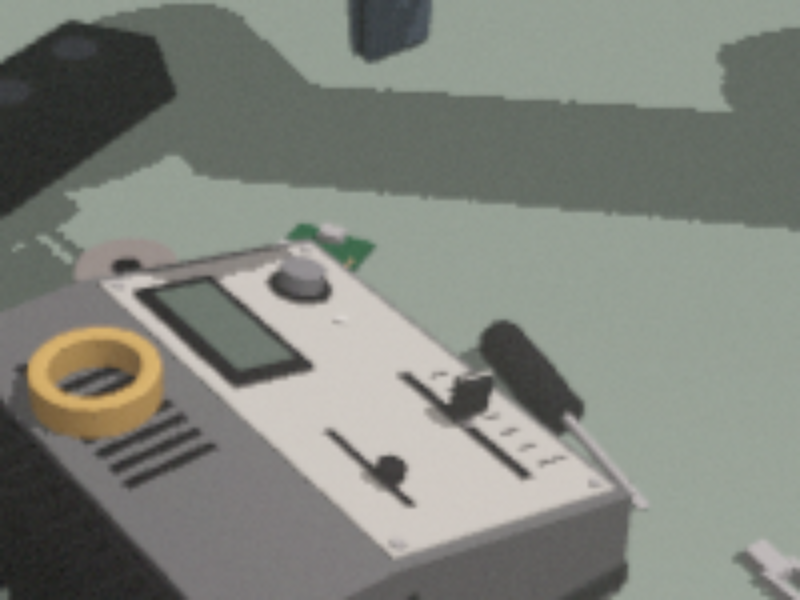

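The wrist view shows the lever top at column ~120, where the third click is predicted at 119.5 and the fourth at 139. The key is up again. I'll cross-check against the scene camera.

```bash
python3 - <<'E'
from h import *
p=np.load('pose.npy'); c=imaging.camera_info('scene')
f=lambda L:((proj(c,T(p,L))-[240,160])*4).round(0).tolist()
print('base',f([[-67,90-13*i,76.5] for i in range(7)]))
print('top',f([[-73,90-13*i,103.8] for i in range(7)]))
a,d=imaging.grab_frame('scene'); cv2.imwrite('pics/z.png',cv2.resize(a[235:285,325:395,::-1],None,fx=11,fy=11,interpolation=cv2.INTER_CUBIC))
E
```

```text
base [[520.0, 472.0], [501.0, 456.0], [482.0, 441.0], [464.0, 427.0], [446.0, 412.0], [428.0, 398.0], [411.0, 384.0]]
top [[533.0, 420.0], [514.0, 405.0], [495.0, 390.0], [476.0, 375.0], [458.0, 361.0], [440.0, 347.0], [422.0, 334.0]]
```

View pics/z.png

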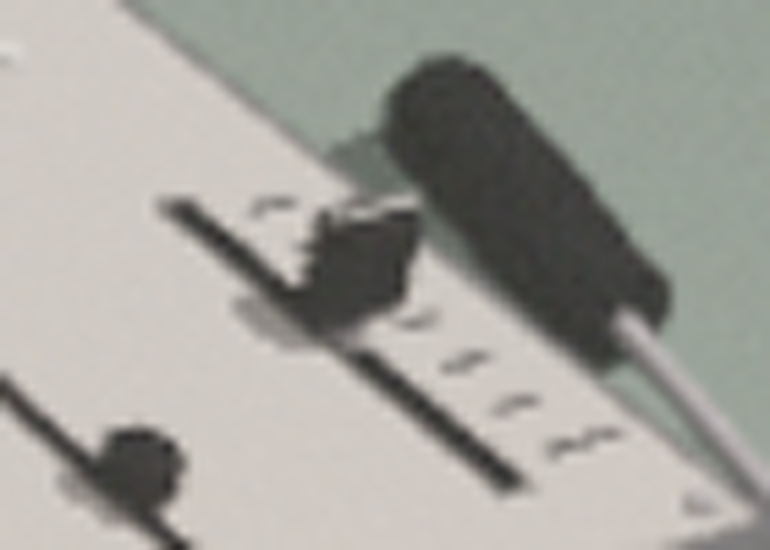

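The scene camera puts the lever top at (474,375) in the crop, against (476,375) predicted for the third click. The limit slider hasn't moved. Handing in.

```bash
python3 -c "
from workcell import job,state
print(job.job_done(), state()['time_s'])"
```

```text
the job is handed in; nothing more can be done
the job is handed in; nothing more can be done
```

The voltage lever is in the third click and the output key was then pressed right down and let back up. I handed the job in at about 25 s; no verdict is reported.

- **Lever:** it started caught about half-way between zero and the first click, so I went by position as well as by counting. It went into the first, second and third clicks one at a time. The highest push force I read was 5.8 N, and I stopped as soon as the third snapped in.
- **Key:** pressed square to the panel, it travelled about 5 mm to a firm stop at 11 N, then sprang back up.
- **Last checks:** the wrist and scene views both put the lever within 1–2 pixels of the predicted third position. The limit slider looks unmoved, and nothing else in view was disturbed. The robot is well clear.
- **Disagreements:** the wrist camera's calibration was off by a few millimetres front to back (about 5 mm on the key), so I placed the key from the fixed cameras and its stated position. It was also about 2 mm high. The force readings carried about 1 N of noise.

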